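# Pack a service kit into a snug parts tray

## Robot

A 7-joint arm with a two-finger parallel gripper is mounted at the origin on the work surface. World frame = base frame: x ahead of the robot, y to its left, z up, the work surface at z = 0. Lengths are in m, angles in degrees, forces in N, time in s.
With the tool pointing down it reaches from about 0.35 to 0.775 m from the base axis. Payload 3.1 kg.
Tool frame: the origin (TCP) lies on the centre line of the jaws, within the pads' length; the fingertips stand 17 mm ahead of it and the grasp point (between the pads) lies 2 mm behind it (robot.tip_reach is the distance from the TCP to the fingertips, in m); z points along the fingers, y is the line along which they close (so a half turn about z gives the same grasp; the last joint's range is limited). The gripper opens to 85 mm and grips with 20 to 120 N. Pads are 22 mm wide; open, the fingers measure 114 mm over their backs; the gripper's body (76 mm by 85 mm) begins 54 mm behind the grasp point. The pads swing forward as they close: fully open they stand 13 mm farther back than shut.
Start: joints at [72.84, 17.813, 0.802, 86.603, -0.252, 75.585, -1.558], TCP at [0.14, -0.532, 0.248] pointing down, gripper open.
Joint ranges: [-154.91, 154.91], [-16.99, 109.72], [-72.82, 74.43], [7.12, 147.25], [-82.49, 262.49], [11.32, 116.49], [-174.64, 174.64]. Speed limits (degrees/s): [159.86, 159.86, 180, 180, 180, 180, 180].

## Interface

Orientations are given as [roll, pitch, yaw] about the fixed x, y, z axes, in that order (R = Rz(yaw) Ry(pitch) Rx(roll)).
In Python, from station import robot, fingers, vision, workorder, recognise gives the robot as it stands. Calls block until the motion is done:
- robot.move_to(position, orientation): joint-space move of the TCP to a pose.
- robot.line_to(position, orientation=None, velocity=0.15, f_stop=None): straight line of the TCP; orientation=None keeps the orientation; velocity is the mean speed in m/s. With f_stop (N) it stops when the force on the tool has changed by that much, and returns True; else False.
- robot.move_j(angles): joint-space move.
- fingers.gripper_to(opening, force=None): opening from 0.0 (shut) to 1.0 (fully open); force is the grip in N (None keeps the last); returns when the fingers have stopped.
- robot.pause(seconds).
- robot.inverse_kinematics(position, orientation): joint angles nearest the present ones, or None.
- vision.grab_frame(name): name is "scene" or "top"; returns the picture (384x512x3 uint8, red, green, blue); there is no depth.
- vision.calibration(name): a dict with "mtx" (3x3 intrinsics, pixels), "extrinsics" (4x4, takes a point from world to camera coordinates). Camera axes: x right, y up, looking along -z (the intrinsics and any distortion apply to the point x, -y, -z); pixel columns grow to the right and rows downward; lengths in m; the calibration is good to about 2 mm. A picture is of the moment at which its call begins. calibration takes no time and is no camera call.
A pose or a line that the arm cannot do raises robot.PlanningError and nothing moves.
- workorder.close_job(): hands the job in; it is judged then, once.
Trained networks look in the newest picture that a camera, given by its name, has taken for a name from the list of things; names that differ only in an ending like _2 or _b are one class to them, and where a whole thing is asked for, a point or a joint stands for the part that bears it (a point fixed in the world has none). Each returns a list of dicts, best first, with "p" (0 to 1); they miss things now and then, are a little off and sometimes report something else, mostly with a low value. They report only what shows in the picture. A call takes as long as a camera call. They do not tell look-alikes from the thing itself.
- recognise(label, camera): "rect" ([centre column, centre row, width, height] in pixels, round what is visible of it).
Readings, each from a call of its own:
- robot.current_time_s(): time.
- robot.current_joint_positions(): joint angles.
- robot.current_dq(): joint speeds.
- robot.current_joint_torque(): joint torques, N m.
- robot.current_tool_pos(): TCP position.
- robot.current_eef_rot(): TCP orientation.
- robot.current_contact_force(): force on the tool from outside, world axes, zero at the start.
- robot.current_torque(): the same for the moment, N m.
- robot.current_finger_gap(): opening from 0.0 (shut) to 1.0 (fully open).
- robot.current_gripper_force(): force on a finger pad.
Only numpy, scipy, OpenCV 4.12 (cv2) and the standard library are available. Lean on these libraries where they do the work, as an engineer would, in place of code of your own. Each camera call takes 0.05 s, during which the arm holds its last target. There are 200 camera calls.

## Task

Pack the service kit into the red tray next to the brass tin that is already in it: the blue oil filter with the white band, the yellow carton, and the orange plug pack, which you must lift off its hook. They fit only side by side in one row, each standing upright with its underside flat on the tray floor; set them down rather than dropping them, keep the tin standing in the tray too, and leave the other things on the bench where they are.

Things in the scene. Friction and masses are not known exactly. Their poses are not given: they have to be found in the camera images.
- tray_in (a point): Centre of the inner floor of the red plastic tray, 6 mm above the bench; z up, y along the tray's long side, x across it. Inside the tray is 80 mm (x) by 220 mm (y), walls 6 mm thick and 30 mm high above this floor. The tray is fixed to the bench.
- filter: Blue oil filter with a white band round its middle: upright cylinder, 66 mm diameter, 90 mm tall, 0.4 kg. Origin at the centre of its underside, z up. Stands on the bench.
- carton: Yellow carton with a black band, rigid: 60 mm (its x) by 46 mm (its y), 80 mm tall (z), 0.25 kg. Origin at the centre of its underside. Stands on the bench. In the tray its 60 mm side must lie across the tray, or the row gets too long.
- pack: Orange rigid plug pack: body 40 (x) x 56 (y) x 76 mm tall, 0.2 kg; origin under the body's centre, z up. On top a white hanger plate, 5 mm thick in x, 44 wide in y, to 114 mm above the origin, with a window 24 mm wide from 76 to 106 mm up: it hangs by the window's upper edge on the hook's rod (along x), underside 70 mm above the bench. In the tray its 56 mm side must lie across the tray.
- tin: Brass-coloured tin, upright cylinder, 50 mm diameter, 50 mm tall, 0.2 kg, loose, already in the tray near its -y end. Origin at the centre of its underside. It may be nudged.
- hook: Fixed hook stand; origin on the bench under its post (16 mm thick, 180 tall). A 7 mm steel rod runs along its -x, axis 172.5 mm up, to 95 mm from the post, where the tip turns up to 11.5 mm above the axis. The pack hangs 75 mm from the post; to free it raise it 15 mm (8 to 22), then move it 30 mm or more along the stand's -x. Base plate 12 mm thick, 120 wide, 35 behind to 115 in front.
- carburettor: Bystander: silver carburettor about 110 x 90 x 70 mm, origin under its centre.
- jar: Bystander: amber glass jar with a black cap, 72 mm diameter, 85 mm tall, origin under its centre.
- big_filter: Bystander, not part of the kit: bigger plain blue filter without a band, 94 mm diameter, 121 mm tall, origin under its centre.
- wrench: Bystander: steel wrench lying on the bench.
- screwdriver: Bystander: screwdriver lying on the bench.
- distributor: Bystander: black distributor cap with five stubs, 84 mm diameter, 70 mm tall, origin under its centre.
- tray: The same red tray; origin on the bench under its centre, axes as tray_in. Outer size 92 x 232 mm, 36 mm tall.
There are look-alikes about, which are no part of the job. Of the things like the pack, leave any that is green; of the rest the smaller one is meant.

How it is judged:
By the outcome, as a careful person would: the job done as asked, in the order asked, and still so for the second after the job is handed in, with the robot touching nothing.
It also fails if it takes over 72 s, if anything falls off the work surface, if the arm or the gripper's body presses on something with over 40 N, if the wrist force passes 120 N, or if a joint passes its speed limit or range.

## Working session

There is one attempt and no reset: what is moved stays moved. The work goes in short steps, each a Python script; the robot and the scene stay as the last script left them, time stands still between calls to the robot, and variables do not carry over. Pictures are saved under pics/ and viewed, at most 10 in all, crops included, and the job is handed in when it is done.

```bash
ls; mkdir -p pics
python3 - <<'E'
from station import robot, fingers, vision, workorder, recognise
import cv2,numpy as np
for c in("scene","top"):
    im=vision.grab_frame(c); cv2.imwrite(f"pics/{c}0.png",cv2.resize(im[:,:,::-1],None,fx=1.5,fy=1.5))
    k=vision.calibration(c); print(c,{a:np.round(b,4).tolist() if not isinstance(b,str) else b for a,b in k.items()})
    for l in["tray","filter","carton","pack","tin","hook","big_filter","jar","carburettor","distributor"]:
        print(l,[(np.round(d["rect"],1).tolist(),round(d["p"],2)) for d in recognise(l,c)])
print(robot.current_time_s(),robot.current_tool_pos(),robot.current_eef_rot())
E
```

```text
pics
scene {'mtx': [[411.1292, 0.0, 264.3223], [0.0, 411.1292, 198.8807], [0.0, 0.0, 1.0]], 'extrinsics': [[0.1267, 0.9919, 0.0008, -0.0795], [-0.8146, 0.1036, 0.5707, 0.4333], [0.566, -0.0729, 0.8212, -1.6825], [0.0, 0.0, 0.0, 1.0]]}
tray [([267.9, 189.2, 74.2, 44.8], 0.77)]
filter [([176.8, 186.4, 21.9, 32.9], 0.78)]
carton [([183.9, 216.4, 28.1, 28.2], 0.6)]
pack [([343.2, 146.2, 21.6, 36.9], 0.92), ([362.5, 173.8, 19.3, 30.6], 0.9), ([321.1, 212.4, 22.0, 29.1], 0.77), ([268.2, 190.4, 71.7, 44.1], 0.66)]
tin [([244.4, 192.0, 12.7, 20.4], 0.73), ([247.2, 258.6, 26.7, 34.7], 0.56)]
hook [([362.0, 188.8, 55.8, 68.4], 0.94)]
big_filter [([338.1, 242.3, 36.3, 47.2], 0.68), ([175.7, 185.6, 24.2, 32.5], 0.64), ([182.1, 214.3, 27.9, 34.0], 0.17)]
jar [([250.7, 258.1, 24.0, 27.9], 0.78)]
carburettor [([294.1, 260.1, 24.7, 41.3], 0.87)]
distributor [([208.0, 259.1, 30.2, 23.8], 0.65), ([361.0, 190.7, 55.4, 73.3], 0.61)]
top {'mtx': [[422.5459, 0.0, 259.2905], [0.0, 422.5459, 194.7192], [0.0, 0.0, 1.0]], 'extrinsics': [[0.0253, -0.9994, 0.0222, -0.0233], [0.9971, 0.0269, 0.0715, -0.5764], [-0.0721, 0.0203, 0.9972, -1.5265], [0.0, 0.0, 0.0, 1.0]]}
tray [([247.8, 214.1, 64.1, 35.1], 0.92)]
filter [([334.0, 226.9, 20.0, 18.9], 0.64)]
carton [([328.8, 193.8, 19.4, 22.6], 0.81)]
pack [([169.7, 242.1, 32.6, 26.3], 0.82), ([207.8, 177.9, 16.4, 20.5], 0.54), ([273.8, 211.9, 12.4, 11.2], 0.49), ([165.2, 196.9, 17.3, 13.5], 0.47)]
tin [([334.9, 225.6, 25.1, 17.5], 0.55), ([275.2, 212.5, 11.5, 11.2], 0.47)]
hook [([165.6, 190.9, 40.4, 46.3], 0.95)]
big_filter [([334.2, 225.1, 22.9, 12.7], 0.19)]
jar [([276.1, 143.1, 22.9, 19.7], 0.92), ([248.1, 217.0, 66.9, 36.4], 0.54)]
carburettor []
distributor [([311.0, 149.2, 24.4, 25.4], 0.89)]
1.1 [ 0.14028193 -0.53181561  0.24828546] [1.79999897e+02 1.17135109e-03 1.47794474e+01]
```

View pics/scene0.png

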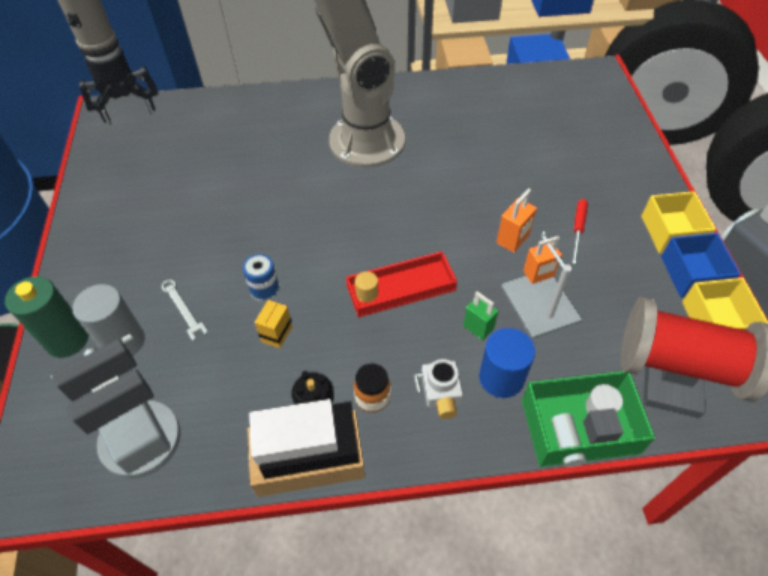

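View pics/top0.png

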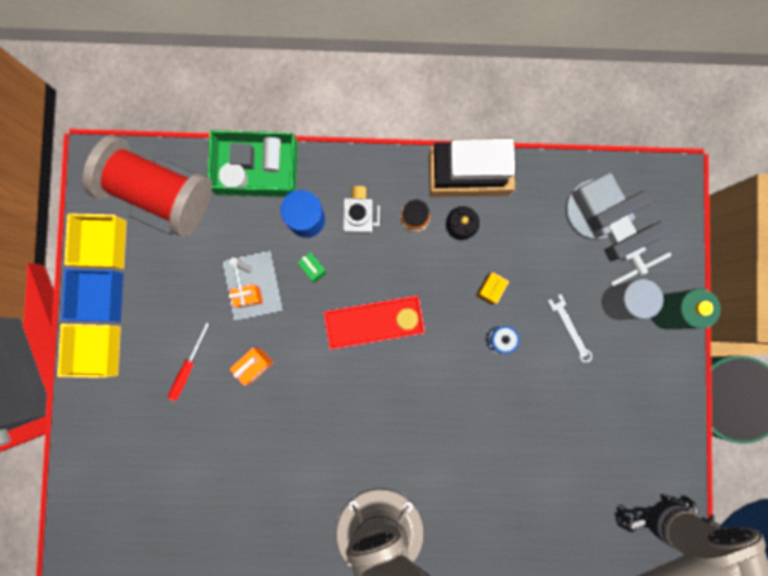

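The scene view (1.5× scale) shows the banded filter at (260,276), the carton at (273,323), the tray at (402,284) with the tin at (366,286), and the orange pack on the hook at (543,262). The bigger orange pack stands at (517,224), and the green one at (481,318) is also not wanted. The top view agrees: filter (503,340), carton (493,288), tray (375,322), tin (407,319), hanging pack (245,296), post about (237,264).

Next I fit the box and cylinder models to the silhouettes in both views, with height left free.

```bash
cat > fit.py <<'E'
import cv2,numpy as np
from scipy.optimize import minimize
from station import vision
K={c:vision.calibration(c) for c in("scene","top")}
def proj(P,c):
    E=np.array(K[c]["extrinsics"]);M=np.array(K[c]["mtx"])
    Q=P@E[:3,:3].T+E[:3,3]; Q=Q*[1,-1,-1]; q=Q@M.T
    return q[:,:2]/q[:,2:]
def box(a,b,h): return np.array([[x,y,z] for x in(-a/2,a/2) for y in(-b/2,b/2) for z in(0,h)])
def cyl(d,h):
    t=np.linspace(0,2*np.pi,40,endpoint=False); return np.array([[d/2*np.cos(s),d/2*np.sin(s),z] for s in t for z in(0,h)])
def place(M,p):
    x,y,z,w=p;c,s=np.cos(w),np.sin(w); return M@np.array([[c,-s,0],[s,c,0],[0,0,1]]).T+[x,y,z]
S=6
def mask(im,c,centre,r,hsv):
    u,v=int(centre[0])-r,int(centre[1])-r; roi=cv2.resize(im[v:v+2*r,u:u+2*r],None,fx=S,fy=S,interpolation=cv2.INTER_CUBIC)
    h=cv2.cvtColor(roi,cv2.COLOR_RGB2HSV); lo,hi=hsv; m=cv2.inRange(h,lo,hi)
    n,l,st,_=cv2.connectedComponentsWithStats(m); 
    keep=np.isin(l,[i for i in range(1,n) if st[i,4]>20*S*S*.5]).astype(np.uint8)
    pts=cv2.findNonZero(keep); out=np.zeros_like(m); cv2.fillConvexPoly(out,cv2.convexHull(pts),1)
    return out,(u,v)
def render(M,p,c,off,shape):
    q=(proj(place(M,p),c)-off+.5)*S-.5; o=np.zeros(shape,np.uint8)
    cv2.fillConvexPoly(o,cv2.convexHull((q*16).astype(np.float32)).astype(np.int32),1,shift=4); return o
def fit(M,p0,views,free=(0,1,2,3)):
    p0=np.array(p0,float); free=list(free)
    def cost(v):
        p=p0.copy();p[free]=v;t=0
        for c,m,off in views:
            o=render(M,p,c,off,m.shape); t+=1-(o&m).sum()/max(1,(o|m).sum())
        return t
    best=None
    for k in range(3):
      v=p0[free] if best is None else best.x
      sim=np.vstack([v]+[v+np.eye(len(free))[i]*(.15 if free[i]==3 else .01)*(-1)**k for i in range(len(free))])
      r=minimize(cost,v,method="Nelder-Mead",options=dict(initial_simplex=sim,xatol=1e-4,fatol=1e-4))
      if best is None or r.fun<best.fun: best=r
    p=p0.copy();p[free]=best.x; return p,best.fun
def guess(px,z,c="top"):
    E=np.array(K[c]["extrinsics"]);M=np.array(K[c]["mtx"])
    d=np.linalg.inv(M)@[px[0],px[1],1];d=d*[1,-1,-1];R=E[:3,:3];o=-R.T@E[:3,3];d=R.T@d
    return (o+d*(z-o[2])/d[2])[:2]
HSV=dict(filter=((100,120,40),(130,255,255)),carton=((20,130,80),(33,255,255)),pack=((5,160,80),(16,255,255)),
 tray=((0,150,60),(4,255,255)),tin=((10,90,90),(28,255,255)))
MOD=dict(filter=cyl(.066,.09),carton=box(.06,.046,.08),pack=box(.04,.056,.076),tray=box(.092,.232,.036),tin=cyl(.05,.05))
Z0=dict(filter=0,carton=0,pack=.07,tray=0,tin=.006)
def locate(n,ims,px,r=30,yaw=0,free=(0,1,2,3),cams=("scene","top"),z=None):
    views=[]
    for c in cams:
        m,off=mask(ims[c],c,px[c],r,HSV[n]); views.append((c,m,off))
    z=Z0[n] if z is None else z
    g=guess(px["top"],z+.04)
    return fit(MOD[n],[g[0],g[1],z,yaw],views,free)
E
python3 - <<'E'
from fit import *
ims={c:vision.grab_frame(c) for c in("scene","top")}
np.savez("ims0.npz",**ims)
px=dict(filter=dict(scene=(174,184),top=(335,227)),carton=dict(scene=(182,215),top=(329,192)),
 pack=dict(scene=(362,176),top=(163,197)),tray=dict(scene=(268,189),top=(249,214)),tin=dict(scene=(244,191),top=(271,213)))
for n,q in px.items():
    f=(0,1,2) if n in("filter","tin") else (0,1,2,3)
    for cams in (("scene","top"),("top",),("scene",)):
        ff=f if len(cams)==2 else [i for i in f if i!=2]
        y={"carton":.3,"pack":0,"tray":.1}.get(n,0)
        p,e=locate(n,ims,q,r=60 if n=="tray" else (14 if n=="tin" else 22),yaw=y,free=ff,cams=cams)
        print(n,cams,np.round(p[:3]*1000,1),round(np.degrees(p[3]),1),round(e,3))
for c,q in(("scene",(565/1.5,268/1.5)),("top",(236/1.5,263/1.5))): print("post top",guess(q,.18,c))
for c in("scene","top"):   # crop of the hook and tray
    pass
a=ims["top"][160:240,130:230];b=ims["scene"][140:240,325:400]
out=np.zeros((600,800,3),np.uint8);a=cv2.resize(a,None,fx=4,fy=4,interpolation=2);b=cv2.resize(b,None,fx=5,fy=5,interpolation=2)
out[:320,:400]=a;out[:500,400:775]=b;cv2.imwrite("pics/hook1.png",out[:,:,::-1])
E
```

```text
filter ('scene', 'top') [ 469.5 -282.2   -5.7] 0.0 0.347
filter ('top',) [ 469.4 -279.8    0. ] 0.0 0.199
filter ('scene',) [ 462.2 -283.9    0. ] 0.0 0.157
carton ('scene', 'top') [ 5.926e+02 -2.575e+02  2.000e-01] 41.8 0.471
carton ('top',) [ 592.9 -257.9    0. ] 37.3 0.257
carton ('scene',) [ 591.1 -257.8    0. ] 45.4 0.202
pack ('scene', 'top') [552.9 314.6  75. ] 6.9 0.737
pack ('top',) [553.6 320.3  70. ] 6.7 0.273
pack ('scene',) [546.4 305.7  70. ] -4.7 0.41
tray ('scene', 'top') [503.7  26.5  -2.4] 11.3 0.045
tray ('top',) [503.4  27.    0. ] 11.3 0.008
tray ('scene',) [504.5  25.2   0. ] 11.1 0.034
tin ('scene', 'top') [512.8 -53.    5.7] 0.0 0.106
tin ('top',) [513.2 -52.4   6. ] 0.0 0.038
tin ('scene',) [512.1 -53.6   6. ] 0.0 0.047
post top [0.62747859 0.33144307]
post top [0.61995336 0.33075698]
```

View pics/hook1.png

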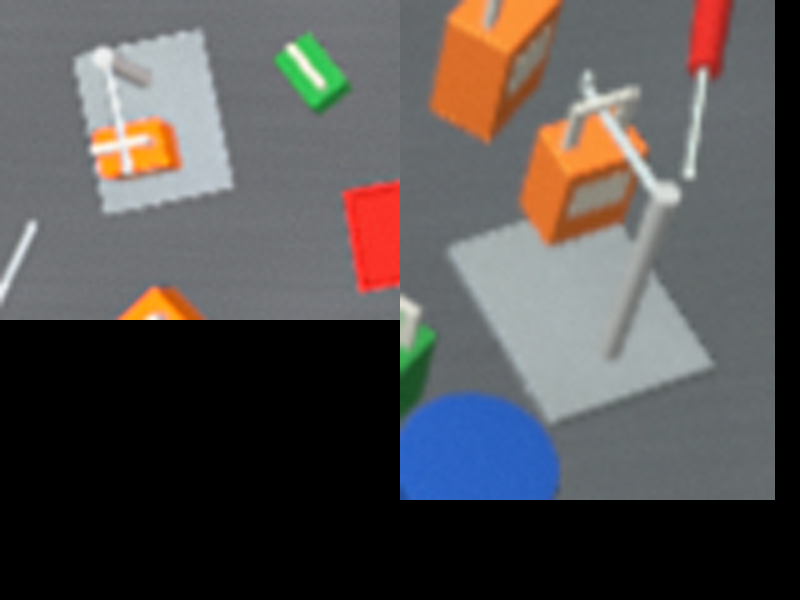

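The crop shows the hook post top at top-picture pixel (156,174), with the rod running to its tip at (162,202), toward the robot. The smaller pack hangs on it. The tray and tin fits are good; the other three caught neighbouring colours or missed parts, so I'm tightening those masks.

```bash
cat >> fit.py <<'E'
def mask2(im,rect,hsv):
    """hull of the coloured pixels whose component's centroid lies in the pixel rectangle u0,v0,u1,v1"""
    u0,v0,u1,v1=[int(t) for t in rect]; roi=cv2.resize(im[v0:v1,u0:u1],None,fx=S,fy=S,interpolation=cv2.INTER_CUBIC)
    m=cv2.inRange(cv2.cvtColor(roi,cv2.COLOR_RGB2HSV),*hsv)
    n,l,st,ce=cv2.connectedComponentsWithStats(m); H,W=m.shape
    ok=[i for i in range(1,n) if st[i,4]>6*S*S and st[i,0]>0 and st[i,1]>0 and st[i,0]+st[i,2]<W and st[i,1]+st[i,3]<H]
    pts=cv2.findNonZero(np.isin(l,ok).astype(np.uint8)); out=np.zeros_like(m); cv2.fillConvexPoly(out,cv2.convexHull(pts),1)
    return out,(u0,v0)
def locate2(n,ims,rects,p0,free=(0,1,2,3),draw=None):
    views=[(c,)+mask2(ims[c],r,HSV[n]) for c,r in rects.items()]
    p,e=fit(MOD[n],p0,views,free); pic=[]
    for c,m,off in views:
        u,v=off;h,w=m.shape; im=cv2.resize(ims[c][v:v+h//S,u:u+w//S],(w,h),interpolation=cv2.INTER_CUBIC).copy()
        for k,col in((m,(255,255,255)),(render(MOD[n],p,c,off,m.shape),(255,0,255))):
            cv2.drawContours(im,cv2.findContours(k,0,1)[0],-1,col,1)
        pic.append(im)
    return p,e,pic
HSV.update(filter=((95,70,30),(135,255,255)),carton=((15,90,50),(38,255,255)),pack=((4,110,50),(19,255,255)))
def sheet(pics,name):
    out=np.zeros((600,800,3),np.uint8);x=y=hh=0
    for p in pics:
        if x+p.shape[1]>800:x=0;y+=hh;hh=0
        q=p[:600-y]; out[y:y+q.shape[0],x:x+q.shape[1]]=q;x+=p.shape[1];hh=max(hh,p.shape[0])
    cv2.imwrite(name,out[:,:,::-1])
E
python3 - <<'E'
from fit import *
ims=dict(np.load("ims0.npz")); P=[]
R=dict(filter=(dict(scene=(156,164,192,202),top=(318,208,352,244)),[.466,-.282,0,0]),
 carton=(dict(scene=(164,196,202,234),top=(312,174,346,208)),[.592,-.258,0,.7]),
 pack=(dict(scene=(345,158,378,193),top=(148,184,180,210)),[.55,.315,.07,.15]))
for n,(r,p0) in R.items():
    f=(0,1,2) if n=="filter" else (0,1,2,3)
    for cams in(["scene","top"],["scene"],["top"]):
        p,e,pic=locate2(n,ims,{c:r[c] for c in cams},p0,f if len(cams)==2 else [i for i in f if i!=2])
        print(n,cams,np.round(p[:3]*1000,1),round(np.degrees(p[3]),1),round(e,3))
        if len(cams)==2:P+=pic
a=guess((156.25,174.5),.18);b=guess((161.6,202.5),.180);print("post",a,"tip",b,"stand yaw",np.degrees(np.arctan2(*(a-b)[::-1])),np.linalg.norm(a-b))
sheet(P,"pics/fit1.png")
E
```

```text
filter ['scene', 'top'] [ 4.693e+02 -2.824e+02 -2.000e-01] 0.0 0.133
filter ['scene'] [ 468.8 -282.3    0. ] 0.0 0.067
filter ['top'] [ 469.5 -282.4    0. ] 0.0 0.065
carton ['scene', 'top'] [ 5.929e+02 -2.573e+02  2.000e-01] 45.4 0.456
carton ['scene'] [ 592.3 -257.6    0. ] 49.7 0.194
carton ['top'] [ 593.1 -258.     0. ] 41.6 0.251
pack ['scene', 'top'] [553.5 319.3  69. ] 12.4 0.173
pack ['scene'] [553.7 317.8  70. ] 14.8 0.06
pack ['top'] [553.6 320.9  70. ] 12.8 0.065
post [0.62260003 0.33440524] tip [0.53123792 0.31312021] stand yaw 13.11451937993057 0.09380878308978338
```

View pics/fit1.png

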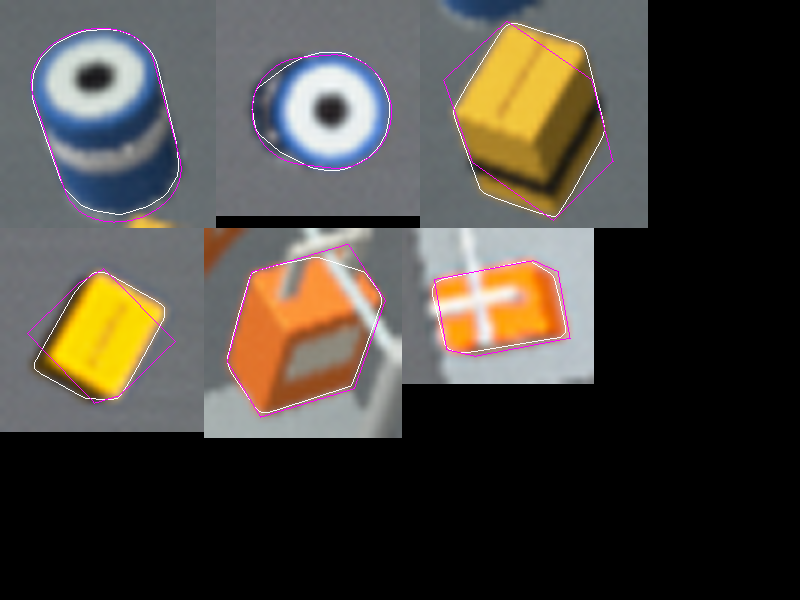

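The filter fits at (469,−282), z≈0. The pack fits at (553,319), underside 69–70 mm, yaw about 13°, which matches the rod. The carton yaw landed in a wrong minimum; the picture says about −28°, so I refit it. Then I start moving by nudging the tin to the end wall.

```bash
cat > arm.py <<'E'
import numpy as np
from station import robot,fingers,vision
T0=np.array([.5037,.0265]);TY=11.3
def tray(x,y):
    c,s=np.cos(np.radians(TY)),np.sin(np.radians(TY)); return T0+np.array([c*x-s*y,s*x+c*y])
def tray_inv(p):
    c,s=np.cos(np.radians(TY)),np.sin(np.radians(TY)); d=np.array(p[:2])-T0; return np.array([c*d[0]+s*d[1],-s*d[0]+c*d[1]])
def tool(close_deg,xy,z):
    """down orientation closing along close_deg; of the two, that with the smaller last joint"""
    best=None
    for k in(90,-90):
        o=[180,0,(close_deg+k+180)%360-180]; q=robot.inverse_kinematics([xy[0],xy[1],z],o)
        if q is not None and (best is None or abs(q[6])<best[0]): best=(abs(q[6]),o)
    return best[1]
def at(xy,z): return [float(xy[0]),float(xy[1]),float(z)]
def pick(xy,close,ztcp,zup=.2,force=40,lift=True):
    o=tool(close,xy,zup); fingers.gripper_to(1.0)
    robot.move_to(at(xy,zup),o); robot.line_to(at(xy,ztcp),velocity=.12)
    fingers.gripper_to(0.0,force=force); print("gap",round(robot.current_finger_gap(),3),"F",robot.current_gripper_force())
    if lift: robot.line_to(at(xy,zup),velocity=.2)
def put(xy,h,zup=.2,close=TY,zfloor=.006):
    o=tool(close,xy,zup); robot.move_to(at(xy,zup),o)
    robot.line_to(at(xy,zfloor+h+.012),velocity=.15)
    print("contact",robot.line_to(at(xy,zfloor+h-.004),velocity=.025,f_stop=4),"z-h",np.round(robot.current_tool_pos()[2]-h,4),np.round(robot.current_tool_pos()[:2]-xy,4))
def release(xy,zup=.2,op=1.0):
    fingers.gripper_to(op); robot.line_to(at(xy,zup),velocity=.2)
def t(s=""): print(s,"t=",round(robot.current_time_s(),2))
E
python3 - <<'E'
from fit import *
from arm import *
ims=dict(np.load("ims0.npz"))
r=dict(scene=(164,196,202,234),top=(312,174,346,208))
for c in(r,{"scene":r["scene"]},{"top":r["top"]}):
    p,e,_=locate2("carton",ims,c,[.592,-.258,0,-.5],(0,1,2,3) if len(c)==2 else (0,1,3)); print("carton",np.round(p[:3]*1000,1),np.degrees(p[3]),e)
tx,ty=tray_inv([.5128,-.0529]);print("tin",tx,ty)
fingers.gripper_to(0.0,force=30)
a=tray(tx,-.012);b=tray(tx,ty+.011+.025-.012)
o=tool(TY,a,.12);print(o)
robot.move_to(at(a,.12),o);robot.line_to(at(a,.038),velocity=.15);t()
print(robot.line_to(at(b,.038),velocity=.05,f_stop=4),tray_inv(robot.current_tool_pos()),robot.current_contact_force())
robot.line_to(at(tray(tx,-.012),.12),velocity=.2);t()
robot.move_to(at((.469,-.24),.25),tool(TY,(.469,-.24),.25));t()
for c in("top","scene"):ims[c]=vision.grab_frame(c)
np.savez("ims1.npz",**ims)
for cam in(("top",),("scene",)):
    p,e=locate("tin",ims,dict(top=(273,213),scene=(243,191)),r=14,free=(0,1),cams=cam);print("tin",tray_inv(p),p,e)
E
```

```text
carton [ 5.919e+02 -2.570e+02 -3.000e-01] -27.612493395992253 0.04882401054636265
carton [ 592.  -256.4    0. ] -27.440387876885385 0.01885269256339639
carton [ 591.9 -257.2    0. ] -28.93645643131183 0.024860104577561715
tin -0.006634530460081731 -0.07964391380120799
[180, 0, 101.30000000000001]
 t= 5.03
True [-0.00699747 -0.04923734] [0.13282606 0.47943669 0.42521517]
 t= 6.35
 t= 7.46
tin [-0.00529738 -0.08508124] [ 0.51517666 -0.05796991  0.006       0.        ] 0.03507340946166393
tin [-0.00671403 -0.0865072 ] [ 0.51406687 -0.05964581  0.006       0.        ] 0.06636177872920113
```

The tin is at the end wall and still standing (y ≈ −85 mm in the tray). Now the filter.

Run:
```python
from fit import *
from arm import *
f=(.4693,-.2824)
pick(f,TY,.064);t()
d=tray(0,-.0225)
put(d,.064);t()
release(d);t()
c=(.592,-.257)
pick(c,-27.6,.058,lift=False)
robot.line_to(at(c,.2),velocity=.2);t()
ims={k:vision.grab_frame(k) for k in("top","scene")};np.savez("ims2.npz",**ims)
HSV["filter"]=((95,70,30),(135,255,255))
for r in(dict(top=(238,188,275,240)),dict(scene=(246,158,285,220))):
    try:
        p,e,pic=locate2("filter",ims,r,[*d,.006,0],(0,1));print("filter",tray_inv(p),e)
    except Exception as x:print(x)
a=cv2.resize(ims["top"][175:245,205:305],None,fx=4,fy=4,interpolation=2);b=cv2.resize(ims["scene"][130:230,140:310],None,fx=4,fy=4,interpolation=2)[:,:]
sheet([a[:200],b],"pics/f2.png")
```

```text
gap 0.761 F 44.02356886770576
 t= 11.14
contact True z-h 0.0071 [ 0.0003 -0.    ]
 t= 13.68
 t= 14.82
gap 0.7 F 45.58741092681885
 t= 18.66
filter [-0.00076265 -0.01799159] 0.12651529728689626
filter [-0.00336427 -0.02137708] 0.11604401832522548
```

View pics/f2.png

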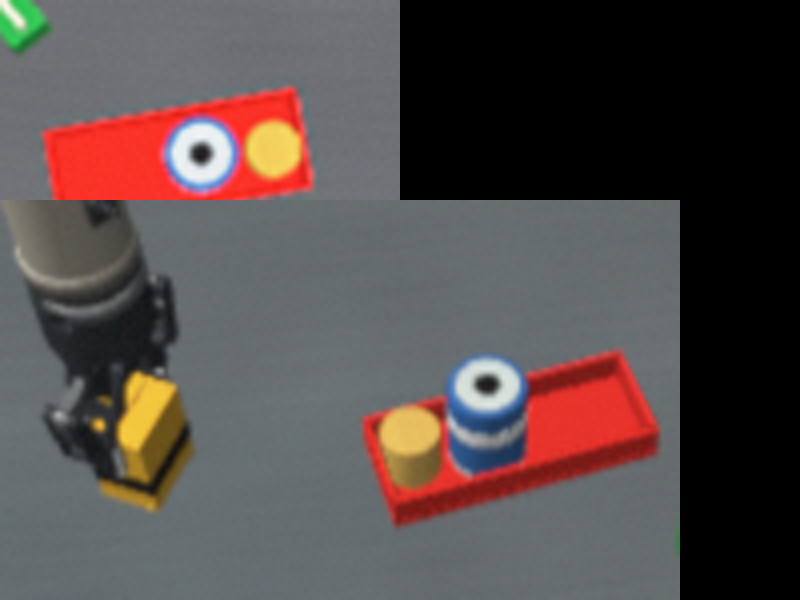

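The picture shows the filter standing in the tray beside the tin (top crop about (201,153)) and the carton square in the jaws. Both gap readings match the object sizes. The filter sits at y ≈ −20 mm, so I place the carton at +41 mm.

Run:
```python
from fit import *
from arm import *
d=tray(0,.041)
put(d,.058);t()
release(d);t()
p=np.array((.5535,.3192));Y=13.
robot.move_to(at(p,.27),tool(Y+90,p,.27));t()
ims={k:vision.grab_frame(k) for k in("top","scene")};np.savez("ims3.npz",**ims)
for r in(dict(top=(215,185,275,232)),dict(scene=(255,160,300,215)),):
    try:
        q,e,_=locate2("carton",ims,r,[*d,.006,np.radians(TY)],(0,1,3));print("carton",tray_inv(q),np.degrees(q[3])-TY,e)
    except Exception as x:print(x)
a=cv2.resize(ims["top"][185:245,205:305],None,fx=4,fy=4,interpolation=2);b=cv2.resize(ims["scene"][80:220,230:400],None,fx=4,fy=4,interpolation=2)
sheet([b[:,:],a],"pics/f3.png")
```

```text
contact True z-h 0.0068 [ 0.0004 -0.0001]
 t= 21.5
 t= 22.72
 t= 23.76
carton [0.00015614 0.04319797] -0.11143507248297091 0.05792313621847811
carton [-0.00562691  0.04267349] -3.692857537355998 0.10454413892908831
```

View pics/f3.png

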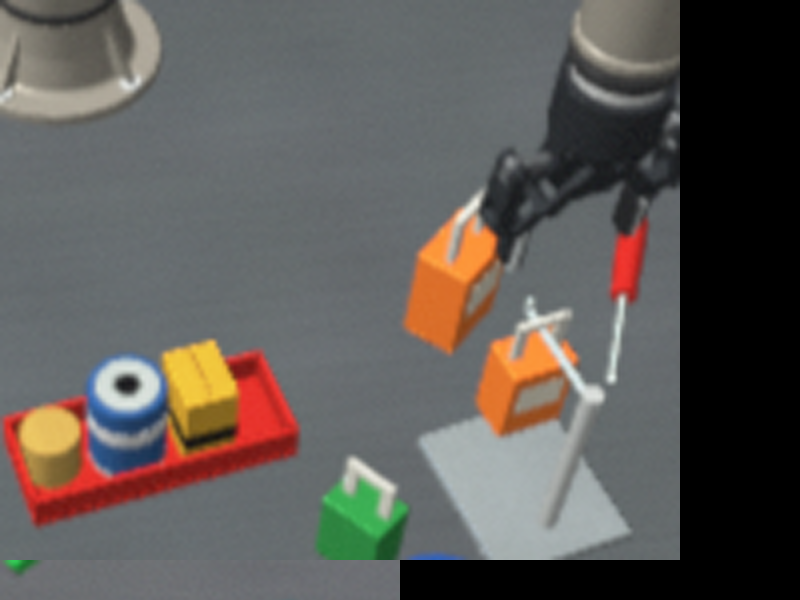

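The carton stands in the tray with a gap of about 5 mm to the filter, and the pack still hangs undisturbed. The remaining space (about 44 mm) is tight for the 40 mm pack, so I gently close up the row with the shut fingers, then fetch the pack.

Run:
```python
from fit import *
from arm import *
fingers.gripper_to(0.0,force=30)
a=tray(0,.0935);robot.move_to(at(a,.16),tool(TY,a,.16));robot.line_to(at(a,.05),velocity=.15)
print(robot.line_to(at(tray(0,.0695),.05),velocity=.04,f_stop=4),tray_inv(robot.current_tool_pos()))
robot.line_to(at(tray(0,.08),.05),velocity=.1);robot.line_to(at(tray(0,.08),.2),velocity=.25);t()
p=np.array((.5535,.3192));Y=13.
o=tool(Y+90,p,.27);fingers.gripper_to(1.0);robot.move_to(at(p,.27),o);t()
ims={k:vision.grab_frame(k) for k in("top","scene")};np.savez("ims4.npz",**ims)
q,e,_=locate2("carton",ims,dict(top=(215,185,275,232)),[*tray(0,.04),.006,np.radians(TY)],(0,1,3));print("carton",tray_inv(q),np.degrees(q[3])-TY,e)
robot.line_to(at(p,.136),velocity=.12,f_stop=8);print(robot.current_tool_pos(),robot.current_contact_force())
fingers.gripper_to(0.0,force=40);print("gap",robot.current_finger_gap(),robot.current_gripper_force(),robot.current_contact_force());t()
ims={k:vision.grab_frame(k) for k in("top","scene")}
b=cv2.resize(ims["scene"][120:210,230:400],None,fx=4.5,fy=4.5,interpolation=2)
sheet([b],"pics/f4.png")
```

```text
False [0.00011258 0.06957252]
 t= 28.42
 t= 30.34
carton [-9.79494542e-05  3.57455712e-02] -0.2577506908892122 0.041198501872659166
[0.55388631 0.31979286 0.13708154] [0.05260511 0.02122483 0.58361597]
gap 0.6402563578363011 43.169551491737366 [1.74764349 0.17141513 2.87122442]
 t= 32.09
```

View pics/f4.png

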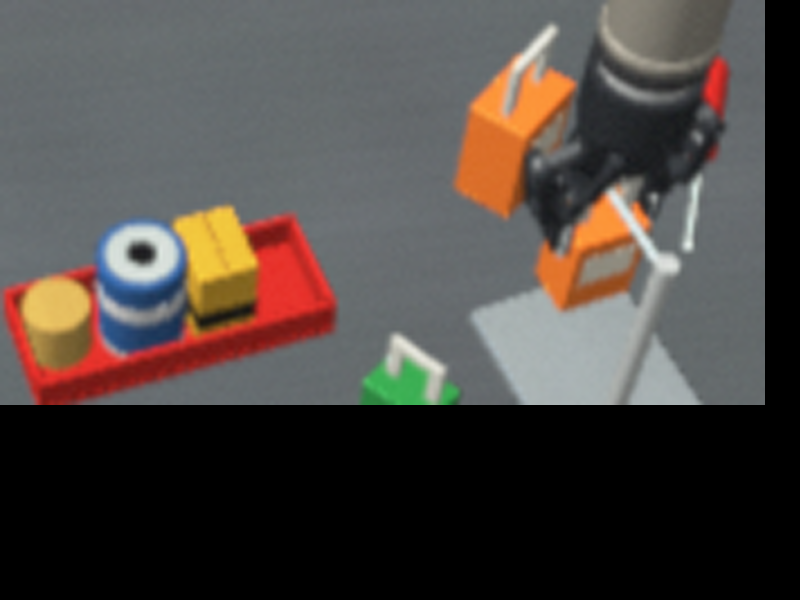

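The jaws hold the pack squarely (gap about 54 mm), straddling the rod, and the row is closed up with about 51 mm left. Now I lift the pack, unhook it and place it.

Run:
```python
from fit import *
from arm import *
p=np.array(robot.current_tool_pos());h=p[2]-.070
u=p+[0,0,.015];robot.line_to(u.tolist(),velocity=.05);print(robot.current_contact_force())
Y=np.radians(13.1);v=u-np.array([np.cos(Y),np.sin(Y),0])*.045
print(robot.line_to(v.tolist(),velocity=.08,f_stop=12),robot.current_tool_pos()-v,robot.current_contact_force())
w=v.copy();w[2]=.26;robot.line_to(w.tolist(),velocity=.2);t()
ims={k:vision.grab_frame(k) for k in("top","scene")};print("gap",robot.current_finger_gap())
d=tray(0,.0835);o=tool(TY,d,.26);robot.move_to(at(d,.26),o);robot.line_to(at(d,.13),velocity=.2);t()
i2={k:vision.grab_frame(k) for k in("top","scene")}
sheet([cv2.resize(ims["scene"][90:220,250:400],None,fx=2.6,fy=2.6,interpolation=2),cv2.resize(i2["scene"][110:220,220:370],None,fx=2.7,fy=2.7,interpolation=2),cv2.resize(i2["top"][170:240,200:300],None,fx=3,fy=3,interpolation=2)],"pics/f5.png")
```

```text
[ 0.23349631 -0.23504874 -2.08063719]
False [ 6.62368267e-04 -2.46115569e-04  2.29129560e-05] [ 0.24893442 -0.15371997 -3.11961132]
 t= 34.06
gap 0.6546105483659346
 t= 35.98
```

View pics/f5.png

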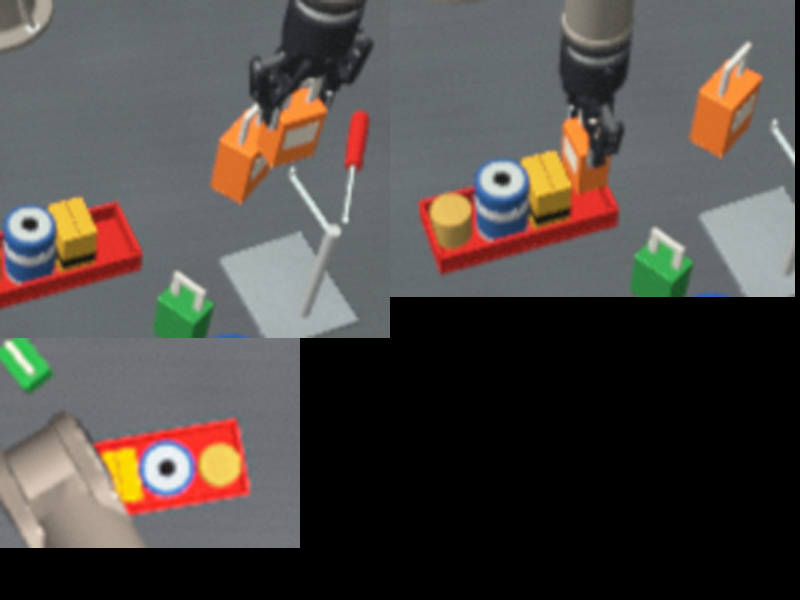

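The pack is free of the hook and hangs straight in the jaws above the empty end of the tray, clear of the carton. I set it down.

Run:
```python
from fit import *
from arm import *
d=tray(0,.0835);h=.0671
robot.line_to(at(d,.006+h+.01),velocity=.1,f_stop=10)
print("contact",robot.line_to(at(d,.006+h-.005),velocity=.025,f_stop=4),robot.current_tool_pos()[2]-h,robot.current_contact_force(),robot.current_torque())
fingers.gripper_to(1.0);robot.line_to(at(d,.25),velocity=.15)
w=(.42,-.2);robot.move_to(at(w,.3),tool(TY,w,.3));t()
i={k:vision.grab_frame(k) for k in("top","scene")};np.savez("ims6.npz",**i)
for r in(dict(top=(210,195,255,240)),dict(scene=(278,155,320,210))):
    try:
        q,e,_=locate2("pack",i,r,[*d,.006,np.radians(TY+90)],(0,1,3));print("pack",tray_inv(q),np.degrees(q[3])-TY,e)
    except Exception as x:print(x)
sheet([cv2.resize(i["scene"][110:230,230:400],None,fx=4.5,fy=4.5,interpolation=2)[:,:],],"pics/f6.png")
sheet([cv2.resize(i["scene"][150:215,220:320],None,fx=4.5,fy=4.5,interpolation=2),cv2.resize(i["top"][185:245,205:290],None,fx=4,fy=4,interpolation=2),cv2.resize(i["scene"],None,fx=.78,fy=.78,interpolation=3)],"pics/f7.png")
```

```text
contact True 0.0059155621870166375 [-0.53828544 -0.3519201   4.98541265] [-0.02078207  0.18038567  0.00345975]
 t= 40.11
pack [0.00018417 0.08442313] 95.60144762118885 0.6234884197581472
OpenCV(4.12.0) /io/opencv/modules/imgproc/src/convhull.cpp:143: error: (-215:Assertion failed) total >= 0 && (depth == CV_32F || depth == CV_32S) in function 'convexHull'
```

View pics/f7.png

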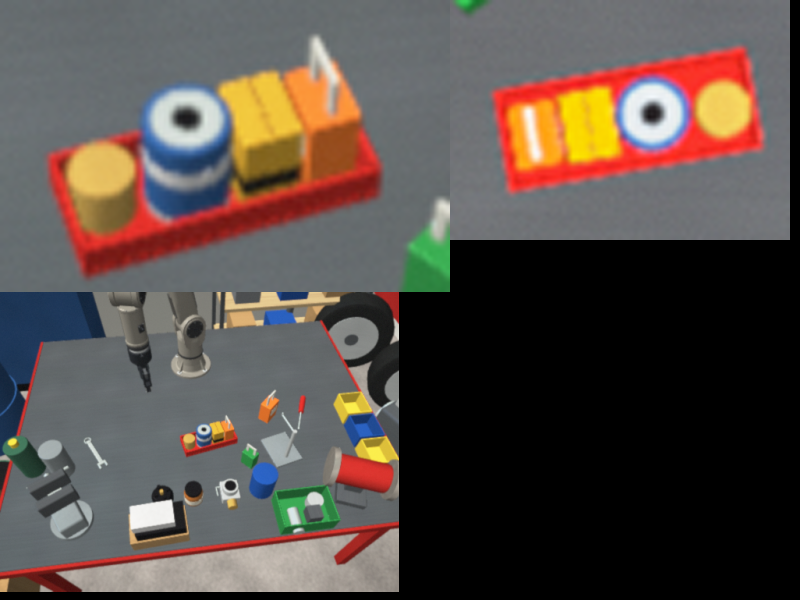

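The close crops show tin, filter, carton and pack upright in one row inside the tray walls. The contact height was the floor's 6 mm, the bystanders look untouched, and the arm is clear. Handing in.

```bash
python3 -c "
from station import workorder
print(workorder.close_job())"
```

```text
the job is handed in; nothing more can be done
None
```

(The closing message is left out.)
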